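# Put the paints away in their holders after class

## Task

Tidy the painting table: put the small paint pot, the large paint jar, the square ink bottle and the watercolour tin each into the wooden holder whose recess matches its shape and size, standing upright and flat on the recess floor. Never tip any of the four over, and leave the rinsing cup and the brush pot where they are.

Things in the scene. Friction and masses are not known exactly. Their poses are not given: they have to be found in the camera images.
- small_pot: Small round paint pot, white with a grey screw lid: 38 mm diameter, 46 mm high in all (body 34 mm high, lid 37 mm diameter), about 50 to 100 g. Loose, stands upright on the table. Origin: centre of its underside; z up.
- large_jar: Large round paint jar, white with a grey screw lid: 58 mm diameter, 62 mm high in all (body 48 mm high, lid 56 mm diameter), about 140 to 280 g. Loose, stands upright on the table. Origin: centre of its underside; z up.
- ink_bottle: Square grey ink bottle: body 46 x 46 mm and 42 mm high with sides along its x and y axes, and a round black cap 28 mm in diameter on top; 60 mm high in all, about 85 to 170 g. Loose, stands upright on the table. Origin: centre of its underside; z up.
- paint_tin: Closed dark metal watercolour tin, a flat oblong box lying on its base: 46 mm along its x, 100 mm along its y (the long side), 28 mm high, about 105 to 210 g. Loose, stands upright on the table. Origin: centre of its underside; z up.
- small_round_holder: Square dark wooden block 68 x 68 mm with a round recess 52 mm in diameter, for the small pot. It is fixed to the table and does not slide. Block 11 mm high, its recess 8 mm deep with a flat floor of lighter cork 3 mm above the table; rims 8 mm wide. Origin: centre of the block's underside, on the table; z up.
- large_round_holder: Square dark wooden block 88 x 88 mm with a round recess 72 mm in diameter, for the large jar. It is fixed to the table and does not slide. Block 11 mm high, its recess 8 mm deep with a flat floor of lighter cork 3 mm above the table; rims 8 mm wide. Origin: centre of the block's underside, on the table; z up.
- square_holder: Square dark wooden block 76 x 76 mm with a square recess 60 x 60 mm, sides along its x and y axes, for the ink bottle. It is fixed to the table and does not slide. Block 11 mm high, its recess 8 mm deep with a flat floor of lighter cork 3 mm above the table; rims 8 mm wide. Origin: centre of the block's underside, on the table; z up.
- oblong_holder: Oblong dark wooden block 76 mm along its x and 130 mm along its y, with an oblong recess 60 mm (x) by 114 mm (y), for the watercolour tin. It is fixed to the table and does not slide. Block 11 mm high, its recess 8 mm deep with a flat floor of lighter cork 3 mm above the table; rims 8 mm wide. Origin: centre of the block's underside, on the table; z up.
- rinse_cup: Bystander: empty clear plastic rinsing cup, 72 mm across the rim, 85 mm high, loose, at the right side of the work. Origin: centre of its underside; z up.
- brush_pot: Bystander: white pot with brushes, 72 mm across, pot 100 mm high, brushes to about 240 mm, loose, at the left side of the work. Origin: centre of its underside; z up.
There are look-alikes about, which are no part of the job. Leave any yellow look-alike of the ink_bottle alone. Of the things that look like the paint_tin, the larger one is meant.

How it is judged:
By the outcome, as a careful person would: the job done as asked, in the order asked, and still so for the second after the job is handed in, with the robot touching nothing.
It also fails if it takes over 102 s, if anything falls off the work surface, if the arm or the gripper's body presses on something with over 40 N, if the wrist force passes 120 N, or if a joint passes its speed limit or range.

## Robot

A 6-joint arm with a two-finger parallel gripper is mounted at the origin on the work surface. World frame = base frame: x ahead of the robot, y to its left, z up, the work surface at z = 0. Lengths are in mm, angles in rad, forces in N, time in s.
With the tool pointing down it reaches from about 400 to 925 mm from the base axis. Payload 12.5 kg.
Tool frame: the origin (TCP) lies midway between the tips of the shut fingers; the grasp point (between the pads) lies 19 mm behind it (env.pinch_z is the z of the grasp point in the tool frame, in mm); z points along the fingers, y is the line along which they close (so a half turn about z gives the same grasp; the last joint's range is limited). The gripper opens to 95 mm and grips with 3 to 60 N. Pads are 20 mm wide; open, the fingers measure 119 mm over their backs; the gripper's body (75 mm by 180 mm) begins 59 mm behind the grasp point.
Start: joints at [1.182, 0.491, 1.559, -0, 1.092, -0.106], TCP at [174.386, 600.197, 214.661] pointing down, gripper open.
Joint ranges: [-3.1, 3.1], [-0.84, 2.19], [0.05, 2.79], [-1.13, 4.28], [0.06, 2.93], [-2.69, 2.69]. Speed limits (rad/s): [2.22, 2.22, 2.79, 3.14, 3.14, 3.14].

## Interface

Orientations are given as [roll, pitch, yaw] about the fixed x, y, z axes, in that order (R = Rz(yaw) Ry(pitch) Rx(roll)).
In Python, from cell import env, eyes gives the robot as it stands.
- The arm moves only by the shell command python3 -m inch 'ROWS'. ROWS is JSON, a list of rows, each a list of 3 entries, a list of its own where there are three numbers: the shift along the tool's x, y, z in units of 60 mm (1.0 is 60 mm), then the turn about the tool's z in units of 5 degrees (1.0 is 5 degrees), then the closure, from -1 (fully open) to 1 (shut). In form: [[[tx, ty, tz], turn, claw], ...]. A call has exactly 10 rows; each row shifts and turns the commanded pose from where the row before left it, along the tool's axes as they then stand; what a row does not reach is not made up. A row lasts 1/8 s, in which the tool goes at most 62.5 mm and 10.7 degrees, less where a joint would pass 70% of its speed; a pose out of reach is approached as far as the arm can. A call is refused whole if a number of a shift passes 1 or a number of a turn 1, either way. A call with a gripper value outside its range is refused whole. The fingers move at their own pace and stop on an object; the grip force is fixed at half the most. Time passes only in rows, so rows that do not move let the fingers close, or fill a call up. It gives the time, the measured TCP pose, the force, the opening and the grip force at its end, in the units of the state.
- env.state(): the state, without advancing time (a new reading comes with each control period).
- eyes.read_camera(name): name is "scene" or "top" or "wrist"; returns a dict with "pixels" (480x640x3 uint8, red, green, blue), "fx", "fy", "cx", "cy" (pixels), "extrinsics" (4x4, takes a point from world to camera coordinates). Camera axes: x right, y down, z forward; pixel columns grow to the right and rows downward; lengths in mm; the calibration is good to about 2 mm. A picture is of the moment at which its call begins. There is no depth.
- env.job_done(): hands the job in; it is judged then, once.
Trained networks look in a picture, given as the dict that the camera call returned (one of the last four; its "shot" number tells which), for a name from the list of things; names that differ only in an ending like _2 or _b are one class to them, and where a whole thing is asked for, a point or a joint stands for the part that bears it (a point fixed in the world has none). Each returns a list of dicts, best first, with "score" (0 to 1); they miss things now and then, are a little off and sometimes report something else, mostly with a low value. They report only what shows in the picture. A call takes as long as a camera call. They do not tell look-alikes from the thing itself.
- eyes.boxes_of(name, picture): "centre" ([row, column] in pixels, amid what is visible of it).
- eyes.cut_out(name, picture): "mask" (480x640 bool, what is visible of it) and "centre" ([row, column] in pixels, amid what is visible of it).
- eyes.spot_point(name, picture): "centre" ([row, column] in pixels: a listed point, or the origin of a listed thing).
The state is a dict: "t": time; "joints": joint angles; "qvel": joint speeds; "tau": joint torques, N m; "eef_pos": TCP position; "tcp_rot": TCP orientation; "ft_force": force on the tool from outside, world axes, zero at the start; "moment": the same for the moment, N m; "opening": opening from 0.0 (shut) to 1.0 (fully open); "grip_force": force on a finger pad.
Only numpy, scipy, OpenCV 4.12 (cv2) and the standard library are available. Lean on these libraries where they do the work, as an engineer would, in place of code of your own. Each camera call takes 0.05 s, during which the arm holds its last target. There are 200 camera calls.

## Working session

There is one attempt and no reset: what is moved stays moved. The work goes in short steps, Python scripts to look and compute and a shell command to move; the robot and the scene stay as the last step left them, time stands still between calls to the robot, and variables do not carry over. Pictures are saved under pics/ and viewed, at most 14 in all, crops included, and the job is handed in when it is done.

```bash
ls; mkdir -p pics; cat > h.py <<'E'
import numpy as np, cv2
from cell import env, eyes
def K(p): return np.array([[p['fx'],0,p['cx']],[0,p['fy'],p['cy']],[0,0,1.]])
def ray(p,rc,z=0.):
    E=np.array(p['extrinsics']); R,t=E[:3,:3],E[:3,3]; c=-R.T@t
    d=R.T@np.linalg.inv(K(p))@np.array([rc[1],rc[0],1.]); return c+d*(z-c[2])/d[2]
def proj(p,X):
    E=np.array(p['extrinsics']); q=K(p)@(E[:3,:3]@np.array(X,float)+E[:3,3]); return q[1]/q[2],q[0]/q[2]
def tri(p,a,q,b):
    P=[K(x)@np.array(x['extrinsics'])[:3] for x in(p,q)]
    X=cv2.triangulatePoints(P[0],P[1],np.array([[a[1]],[a[0]]],float),np.array([[b[1]],[b[0]]],float)); return (X[:3]/X[3]).ravel()
def save(p,n): cv2.imwrite('pics/'+n,cv2.cvtColor(p['pixels'],cv2.COLOR_RGB2BGR))
N=['small_pot','large_jar','ink_bottle','paint_tin','small_round_holder','large_round_holder','square_holder','oblong_holder','rinse_cup','brush_pot']
E
python3 - <<'E'
from h import *
s=eyes.read_camera('scene');t=eyes.read_camera('top')
save(s,'s0.png');save(t,'t0.png')
np.set_printoptions(precision=0,suppress=True)
for n in N:
    print(n)
    for nm,p in(('s',s),('t',t)):
        for d in eyes.cut_out(n,p)[:4]: print(' ',nm,round(d['score'],2),np.round(d['centre']),d['mask'].sum(),ray(p,d['centre'],0)[:2])
E
```

```text
pics
small_pot
  s 0.69 [218. 370.] 328 [426. 110.]
  t 0.64 [269. 267.] 219 [446. 131.]
  t 0.55 [201. 196.] 1701 [615. 310.]
large_jar
  s 0.67 [191. 281.] 652 [ 405. -139.]
  t 0.73 [273. 373.] 503 [ 437. -132.]
  t 0.53 [264. 188.] 770 [457. 324.]
ink_bottle
  s 0.83 [180. 217.] 498 [ 420. -318.]
  s 0.73 [158. 232.] 452 [ 319. -318.]
  t 0.85 [271. 446.] 456 [ 441. -315.]
  t 0.65 [314. 446.] 483 [ 337. -312.]
  t 0.44 [264. 189.] 828 [458. 321.]
paint_tin
  s 0.87 [219. 181.] 828 [ 586. -334.]
  s 0.85 [265. 166.] 512 [ 730. -295.]
  s 0.63 [274. 345.] 1362 [622.  99.]
  t 0.73 [207. 450.] 829 [ 604. -330.]
  t 0.66 [152. 431.] 505 [ 747. -285.]
small_round_holder
  s 0.74 [245. 460.] 719 [446. 334.]
large_round_holder
  s 0.98 [273. 346.] 1330 [619. 100.]
  t 0.85 [202. 280.] 1288 [612. 100.]
square_holder
  s 0.79 [255. 272.] 925 [622. -77.]
  t 0.97 [195. 349.] 883 [633. -74.]
  t 0.71 [229. 124.] 1335 [543. 486.]
oblong_holder
  s 0.81 [294. 438.] 1810 [610. 307.]
  t 0.78 [199. 195.] 1641 [621. 313.]
rinse_cup
  s 0.62 [175. 147.] 915 [ 465. -504.]
  t 0.73 [237. 513.] 988 [ 527. -486.]
brush_pot
  s 0.87 [262. 520.] 2417 [455. 474.]
  s 0.35 [218. 374.] 344 [424. 118.]
  t 0.98 [230. 123.] 1405 [540. 489.]
  t 0.64 [272. 371.] 470 [ 438. -127.]
  t 0.5 [239. 514.] 922 [ 523. -489.]
```

View pics/s0.png

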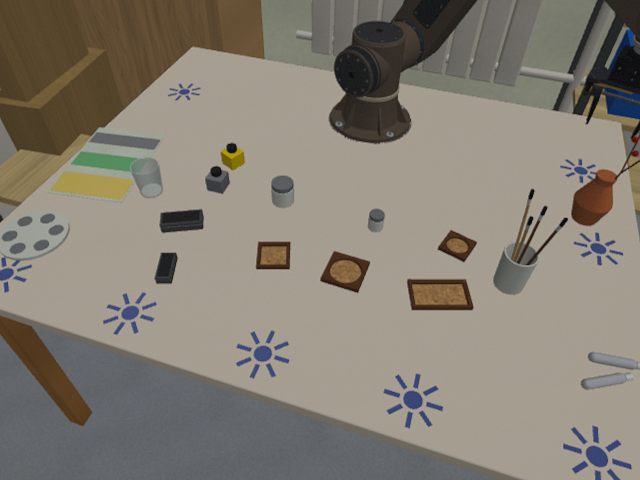

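View pics/t0.png

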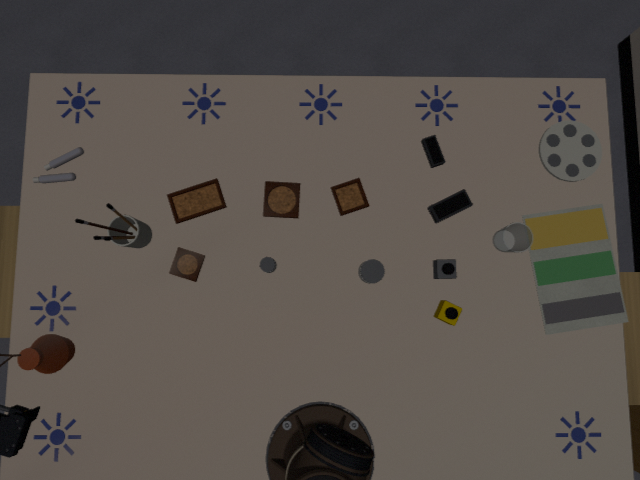

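Candidates: ink bottle – grey (scene 217,180; top 446,269) vs yellow (232,156; top 449,313): grey. Tin – larger (181,220; top 450,207) vs smaller (166,267; top 433,152): larger. Pot (376,220) and jar (282,191) are distinct by size; the orange vase and the brush pot are false hits.

```bash
cat >> h.py <<'E'
from scipy.optimize import minimize
def circ(r,z): 
    a=np.linspace(0,2*np.pi,32,endpoint=False); return np.c_[r*np.cos(a),r*np.sin(a),0*a+z]
def box(w,l,z): return np.array([[sx*w/2,sy*l/2,z] for sx in(-1,1) for sy in(-1,1)])
M={'small_pot':np.r_[circ(19,0),circ(19,34),circ(18.5,46)],'large_jar':np.r_[circ(29,0),circ(29,48),circ(28,62)],
'ink_bottle':[np.r_[box(46,46,0),box(46,46,42)],np.r_[circ(14,42),circ(14,60)]],'paint_tin':np.r_[box(46,100,0),box(46,100,28)],
'small_round_holder':np.r_[box(68,68,0),box(68,68,11)],'large_round_holder':np.r_[box(88,88,0),box(88,88,11)],
'square_holder':np.r_[box(76,76,0),box(76,76,11)],'oblong_holder':np.r_[box(76,130,0),box(76,130,11)]}
def sil(n,v,p):
    S=8; parts=M[n] if isinstance(M[n],list) else [M[n]]
    im=np.zeros((480,640),np.uint8)
    c,s=np.cos(v[2]),np.sin(v[2]); R=np.array([[c,-s,0],[s,c,0],[0,0,1]])
    for m in parts:
        X=m@R.T+[v[0],v[1],v[3]]
        q=np.array([proj(p,x)[::-1] for x in X])
        hull=cv2.convexHull((q*16).astype(np.int32)); cv2.fillConvexPoly(im,hull,255,cv2.LINE_AA,4)
    return im/255.
def fit(n,views,x0,freez=True):
    # views: list of (pic,mask); coarse yaw search then Nelder-Mead
    def cost(v):
        c=0
        for p,m in views:
            s=sil(n,[v[0],v[1],v[2]/40,v[3] if freez else 0],p); c+=1-np.minimum(s,m).sum()/np.maximum(s,m).sum()
        return c/len(views)
    yaws=[0] if n in('small_pot','large_jar') else np.arange(0,np.pi,np.pi/12)
    best=None
    for y in sorted(yaws,key=lambda y:cost([*x0,y*40,0]))[:2]:
        st=np.array([*x0,y*40,0.]); sim=np.r_[[st],st+np.diag([12,12,6,6])]
        r=minimize(cost,st,method='Nelder-Mead',options=dict(initial_simplex=sim,maxiter=150,xatol=.2,fatol=1e-4))
        if best is None or r.fun<best.fun: best=r
    v=best.x.copy(); v[2]/=40; return v,best.fun
def pick(n,p,xy,zc=15,tol=60):
    for d in sorted(eyes.cut_out(n,p),key=lambda d:np.linalg.norm(ray(p,d['centre'],zc)[:2]-xy)):
        return d if np.linalg.norm(ray(p,d['centre'],zc)[:2]-xy)<tol else None
G={'small_pot':(435,120),'large_jar':(425,-132),'ink_bottle':(432,-315),'paint_tin':(592,-330),'small_round_holder':(446,325),'large_round_holder':(612,100),'square_holder':(622,-75),'oblong_holder':(612,308)}
E
cat > m.py <<'E'
from h import *
s=eyes.read_camera('scene');t=eyes.read_camera('top')
np.set_printoptions(precision=2,suppress=True)
for n,g in G.items():
    vs=[]
    for p in(s,t):
        d=pick(n,p,g)
        if d is not None: vs.append((p,d['mask']))
    for z in(True,False):
        v,c=fit(n,vs,g,z); print(n,len(vs),v[:2],'yaw',round(np.degrees(v[2]),1),'z',round(v[3],1) if z else '-','cost',round(c,3))
E
time python3 m.py
python3 - <<'E'
from h import *
w=eyes.read_camera('wrist');E=np.array(w['extrinsics']);R=E[:3,:3];print(-R.T@E[:3,3],R.T[:,2],w['fx'],env.state()['tcp_rot'],env.state()['t'],env.pinch_z)
s=eyes.read_camera('scene');cv2.imwrite('pics/crop.png',cv2.resize(s['pixels'][130:290,140:300,::-1],None,fx=3.5,fy=3.5,interpolation=2))
E
```

```text
small_pot 2 [454.75 126.36] yaw 14.3 z 3.8 cost 0.142
small_pot 2 [453.97 126.16] yaw 4.9 z - cost 0.157
large_jar 2 [ 439.44 -121.64] yaw -7.2 z 0.4 cost 0.144
large_jar 2 [ 439.53 -122.31] yaw -9.7 z - cost 0.143
ink_bottle 1 [ 369.42 -348.15] yaw 92.1 z -68.8 cost 0.07
ink_bottle 1 [ 441.4  -302.78] yaw 55.6 z - cost 0.15
paint_tin 2 [ 602.95 -322.55] yaw 27.1 z 1.5 cost 0.151
paint_tin 2 [ 602.86 -322.85] yaw 27.0 z - cost 0.152
small_round_holder 2 [455.71 326.98] yaw 74.1 z 0.5 cost 0.106
small_round_holder 2 [454.88 327.14] yaw 73.7 z - cost 0.106
large_round_holder 2 [618.24  97.65] yaw -1.6 z 1.6 cost 0.09
large_round_holder 2 [617.1   97.46] yaw -1.5 z - cost 0.092
square_holder 2 [626.05 -73.58] yaw 18.9 z 1.0 cost 0.123
square_holder 2 [625.72 -73.84] yaw 19.4 z - cost 0.125
oblong_holder 2 [614.12 308.09] yaw 18.5 z 0.9 cost 0.073
oblong_holder 2 [613.5 308.2] yaw 18.4 z - cost 0.074
[ 96.6083925  623.58594607 384.93398469] [ 0.27692115 -0.08102092 -0.95747077] 394.46922444427 [3.14151599e+00 2.95577785e-05 2.85879904e+00] 2.05 -18.8
real	0m32.459s
user	0m19.151s
sys	0m9.364s
```

View pics/crop.png

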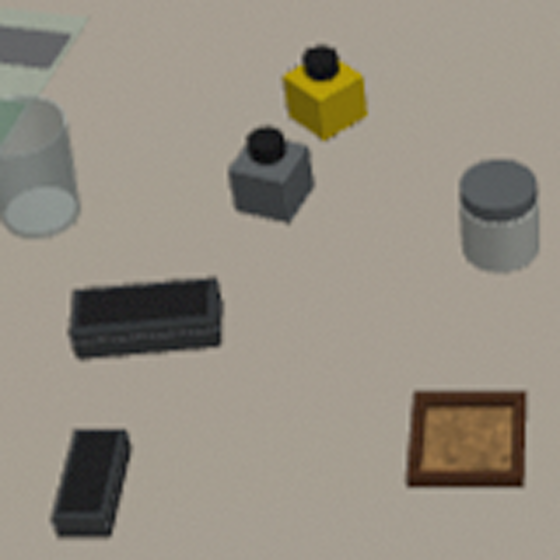

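The crop confirms it: the grey bottle is left of the yellow one, and the larger tin lies at left centre with the small one below it. Heights come out near 0, as they must.

```bash
cat > go.py <<'E'
# usage: go.py x y z yawdeg(or k=keep) nrows
import sys; from h import *
def rows(x,y,z,yaw,n):
    s=env.state(); p=np.array(s['eef_pos']); y0=s['tcp_rot'][2]
    dy=0 if yaw=='k' else (np.radians(float(yaw))-y0+np.pi)%(2*np.pi)-np.pi
    A=np.zeros((3,3))
    for i in range(n):
        a=y0+dy*i/n; c,q=np.cos(a),np.sin(a); A+=np.array([[c,q,0],[q,-c,0],[0,0,-1.]])
    u=np.linalg.solve(A,np.array([x,y,z])-p)/60; t=-np.degrees(dy)/n/5
    print('t',round(s['t'],2),'pos',np.round(p,1),'yaw',round(np.degrees(y0),1),'row',np.round(u,3).tolist(),round(t,3))
if __name__=='__main__':
    a=sys.argv; rows(float(a[1]),float(a[2]),float(a[3]),a[4],int(a[5]))
E
python3 go.py 470 126 200 k 10
```

```text
t 2.1 pos [174.4 600.2 214.7] yaw 163.8 row [-0.694, -0.621, 0.024] -0.0
```

```bash
python3 -m inch '[[[-0.69,-0.62,0.02],0,-1],[[-0.69,-0.62,0.02],0,-1],[[-0.69,-0.62,0.02],0,-1],[[-0.69,-0.62,0.02],0,-1],[[-0.69,-0.62,0.02],0,-1],[[-0.69,-0.62,0.02],0,-1],[[-0.69,-0.62,0.02],0,-1],[[-0.69,-0.62,0.02],0,-1],[[-0.69,-0.62,0.02],0,-1],[[-0.69,-0.62,0.02],0,-1]]'
cat > w.py <<'E'
# w.py name[:ox,oy] ... : fit things in the wrist picture (z fixed 0)
import sys; from h import *
np.set_printoptions(precision=1,suppress=True)
w=eyes.read_camera('wrist'); save(w,'w%d.png'%w['shot'])
for n in sys.argv[1:]:
    d=pick(n,w,G[n],15,50)
    if d is None: print(n,'none');continue
    v,c=fit(n,[(w,d['mask'])],G[n],False); print(n,v[:2],'yaw',round(np.degrees(v[2])%180,1),'cost',round(c,3),np.round(d['centre']),round(d['score'],2))
print(env.state()['eef_pos'],env.state()['t'],w['shot'])
E
sed -i "s/^G=.*/G={'small_pot':(454,126),'large_jar':(439,-122),'ink_bottle':(441,-303),'paint_tin':(603,-322),'small_round_holder':(455,327),'large_round_holder':(617,97),'square_holder':(626,-74),'oblong_holder':(614,308)}/" h.py
python3 w.py small_pot large_round_holder small_round_holder
```

```text
t: 3.35
eef_pos: [469.0, 125.7, 202.8]
tcp_rot: [3.141, 0.001, 2.859]
ft_force: [0.2, 0.6, -0.5]
opening: 1.0
grip_force: 0.0
small_pot [455.5 128.2] yaw 6.1 cost 0.068 [204. 322.] 0.8
large_round_holder [620.1  98.2] yaw 176.9 cost 0.461 [334. 334.] 0.69
small_round_holder [457.4 328.2] yaw 72.7 cost 0.028 [137. 536.] 0.84
[468.3 126.7 202.5] 3.55 7
```

```bash
python3 go.py 455.4 127.6 16 k 6
```

```text
t 3.55 pos [468.3 126.7 202.5] yaw 163.7 row [0.035, -0.008, 0.518] -0.0
```

```bash
python3 -m inch '[[[0.1,-0.02,0.5],0,-1],[[0.11,-0.03,0.5],0,-1],[[0,0,0.6],0,-1],[[0,0,0.6],0,-1],[[0,0,0.6],0,-1],[[0,0,0.31],0,-1],[[0,0,0],0,-1],[[0,0,0],0,1],[[0,0,0],0,1],[[0,0,0],0,1]]'; python3 go.py 457 328 100 209 10
```

```text
t: 4.8
eef_pos: [455.5, 128.2, 16.7]
tcp_rot: [3.141, 0.001, 2.859]
ft_force: [0.8, 0.5, -0.1]
opening: 0.745
grip_force: 0.0
t 4.8 pos [455.5 128.2  16.7] yaw 163.8 row [-0.027, 0.341, -0.139] -0.904
```

```bash
python3 -m inch '[[[0,0,0],0,1],[[0,0,0],0,1],[[0,0,0],0,1],[[0,0,0],0,1],[[0,0,0],0,1],[[0,0,0],0,1],[[0,0,-0.1],0,1],[[0,0,-0.25],0,1],[[0,0,-0.35],0,1],[[0,0,-0.3],0,1]]'; python3 go.py 457 328 75 209 10
```

```text
t: 6.05
eef_pos: [455.2, 128.1, 77.0]
tcp_rot: [3.141, 0.0, 2.859]
ft_force: [-0.8, -0.9, -1.1]
opening: 0.384
grip_force: 30.0
t 6.05 pos [455.2 128.1  77. ] yaw 163.8 row [-0.028, 0.341, 0.003] -0.904
```

```bash
python3 -m inch '[[[-0.03,0.34,0],-0.9,1],[[-0.03,0.34,0],-0.9,1],[[-0.03,0.34,0],-0.9,1],[[-0.03,0.34,0],-0.9,1],[[-0.03,0.34,0],-0.9,1],[[-0.03,0.34,0],-0.9,1],[[-0.03,0.34,0],-0.9,1],[[-0.03,0.34,0],-0.9,1],[[-0.03,0.34,0],-0.9,1],[[-0.03,0.34,0],-0.9,1]]'; python3 w.py small_round_holder; python3 go.py 457 328 20.5 k 8
```

```text
t: 7.3
eef_pos: [458.4, 328.3, 76.3]
tcp_rot: [3.142, 0.0, -2.636]
ft_force: [-0.6, 0.4, 0.0]
opening: 0.382
grip_force: 30.0
small_round_holder [457.  328.4] yaw 72.8 cost 0.315 [240. 324.] 0.59
[458.  329.   76.3] 7.4 8
t 7.4 pos [458.  329.   76.3] yaw -151.0 row [0.003, -0.001, 0.116] -0.0
```

```bash
python3 -m inch '[[[0.01,0,0.2],0,1],[[0,-0.01,0.25],0,1],[[0,0,0.22],0,1],[[0,0,0.15],0,1],[[0,0,0.08],0,1],[[0,0,0.02],0,1],[[0,0,0.01],0,1],[[0,0,0.01],0,1],[[0,0,0],0,1],[[0,0,0],0,1]]'; 
```

```text
t: 8.65
eef_pos: [458.5, 326.9, 19.8]
tcp_rot: [3.142, 0.0, -2.639]
ft_force: [-0.5, -0.8, -0.3]
opening: 0.382
grip_force: 30.0
```

Release, then rise.

```bash
python3 -m inch '[[[0,0,0],0,0],[[0,0,0],0,-0.3],[[0,0,0],0,-0.5],[[0,0,0],0,-0.6],[[0,0,0],0,-0.8],[[0,0,-0.3],0,-1],[[0,0,-0.6],0,-1],[[0,0,-0.9],0,-1],[[0,0,-1],0,-1],[[0,0,-0.4],0,-1]]'; python3 - <<'E'
from h import *
w=eyes.read_camera('wrist');r,c=proj(w,[457,328,10]);r,c=int(r),int(c);print(r,c)
cv2.imwrite('pics/p1.png',cv2.resize(w['pixels'][max(0,r-110):r+110,max(0,c-150):c+150,::-1],None,fx=1.8,fy=1.8))
E
python3 go.py 460 -122 210 180 10;python3 go.py 439 -122 210 180 20
```

```text
t: 9.9
eef_pos: [459.0, 327.2, 215.2]
tcp_rot: [3.142, 0.005, -2.639]
ft_force: [0.5, -0.0, -1.6]
opening: 0.998
grip_force: 0.0
207 324
t 9.95 pos [459.5 327.5 216.8] yaw -151.2 row [0.206, -0.729, 0.011] 0.576
t 9.95 pos [459.5 327.5 216.8] yaw -151.2 row [0.115, -0.361, 0.006] 0.288
```

View pics/p1.png

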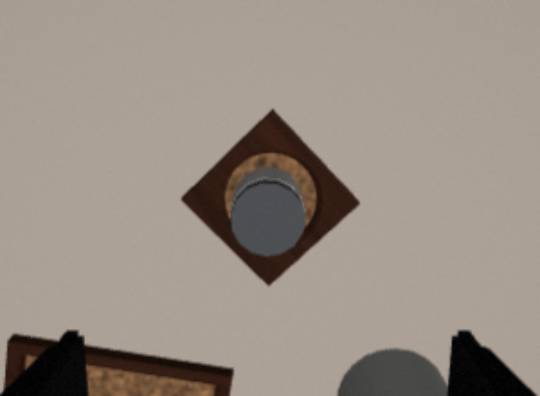

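The pot (crop 268,210) stands upright inside the round recess of the small holder. Next is the jar.

```bash
python3 -m inch '[[[0.2,-0.73,0.01],0.58,-1],[[0.2,-0.73,0.01],0.58,-1],[[0.2,-0.73,0.01],0.58,-1],[[0.2,-0.73,0.01],0.58,-1],[[0.2,-0.73,0.01],0.58,-1],[[0.2,-0.73,0.01],0.58,-1],[[0.2,-0.73,0.01],0.58,-1],[[0.2,-0.73,0.01],0.58,-1],[[0.2,-0.73,0.01],0.58,-1],[[0.2,-0.73,0.01],0.58,-1]]'; python3 w.py large_jar square_holder ink_bottle large_round_holder;  python3 go.py 439 -122 19 k 6
```

```text
t: 11.2
eef_pos: [461.2, -123.9, 205.0]
tcp_rot: [3.141, -0.001, 3.136]
ft_force: [0.1, 1.0, -0.3]
opening: 0.999
grip_force: 0.0
large_jar [ 439.8 -121. ] yaw 174.0 cost 0.041 [199. 328.] 0.77
square_holder [627.6 -72.7] yaw 19.1 cost 0.553 [345. 368.] 0.76
ink_bottle [ 446.  -301.7] yaw 3.5 cost 0.048 [198. 123.] 0.64
large_round_holder none
[ 461.6 -122.1  205.2] 11.45 10
t 11.45 pos [ 461.6 -122.1  205.2] yaw 179.8 row [0.063, 0.0, 0.517] -0.0
```

```bash
python3 -m inch '[[[0.18,0.01,0.5],0,-1],[[0.18,0.01,0.5],0,-1],[[0,0,0.6],0,-1],[[0,0,0.6],0,-1],[[0,0,0.6],0,-1],[[0,0,0.3],0,-1],[[0,0,0],0,0],[[0,0,0],0,1],[[0,0,0],0,1],[[0,0,0],0,1]]'; python3 -m inch '[[[0,0,0],0,1],[[0,0,0],0,1],[[0,0,0],0,1],[[0,0,0],0,1],[[0,0,-0.1],0,1],[[0,0,-0.2],0,1],[[0,0,-0.3],0,1],[[0,0,-0.3],0,1],[[0,0,-0.2],0,1],[[0,0,0],0,1]]'; python3 go.py 618.5 97.8 80 k 10
```

```text
t: 12.7
eef_pos: [440.5, -121.2, 20.3]
tcp_rot: [-3.141, 0.001, 3.138]
ft_force: [-0.7, 0.6, 0.4]
opening: 0.642
grip_force: 0.0
t: 13.95
eef_pos: [440.5, -121.3, 86.5]
tcp_rot: [-3.141, 0.002, 3.138]
ft_force: [0.8, 0.3, -3.2]
opening: 0.605
grip_force: 30.0
t 13.95 pos [ 440.5 -121.3   86.5] yaw 179.8 row [-0.295, 0.366, 0.011] -0.0
```

```bash
python3 -m inch '[[[-0.3,0.37,0],0,1],[[-0.3,0.37,0],0,1],[[-0.3,0.37,0],0,1],[[-0.3,0.37,0],0,1],[[-0.3,0.37,0],0,1],[[-0.3,0.37,0],0,1],[[-0.3,0.37,0],0,1],[[-0.3,0.37,0],0,1],[[-0.3,0.37,0],0,1],[[-0.25,0.33,0],0,1]]'; python3 - <<'E'
from h import *
w=eyes.read_camera('wrist'); save(w,'j1.png')
for X in box(88,88,11)+[618.5,97.8,0]: print(np.round(proj(w,X)))
E
python3 go.py 618.5 97.8 23 k 1
```

```text
t: 15.2
eef_pos: [618.1, 98.6, 84.5]
tcp_rot: [3.142, -0.001, 3.138]
ft_force: [-0.0, 0.8, -2.3]
opening: 0.607
grip_force: 30.0
[187. 249.]
[186. 391.]
[315. 256.]
[315. 385.]
t 15.25 pos [619.7 100.5  84.7] yaw 179.9 row [0.019, -0.045, 1.028] -0.0
```

View pics/j1.png

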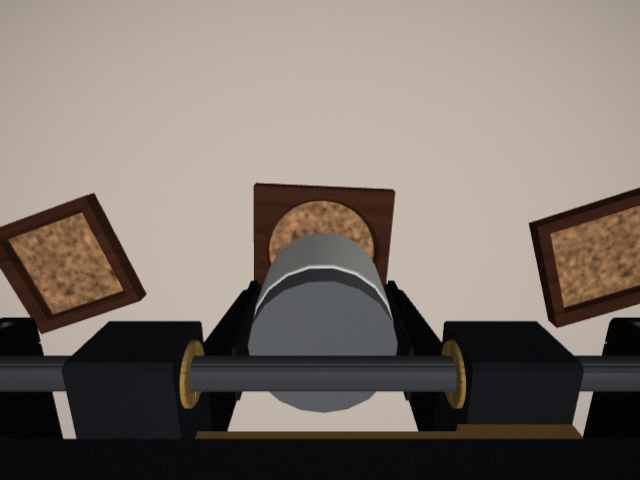

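Jar centre column (322) lies on the recess circle's centre (322), so it can go straight down.

```bash
python3 -m inch '[[[0,0,0.2],0,1],[[0,0,0.25],0,1],[[0,0,0.25],0,1],[[0,0,0.15],0,1],[[0,0,0.1],0,1],[[0,0,0.04],0,1],[[0,0,0.02],0,1],[[0,0,0.01],0,1],[[0,0,0],0,1],[[0,0,0],0,1]]'; python3 -m inch '[[[0,0,0],0,0],[[0,0,0],0,-0.5],[[0,0,0],0,-0.7],[[0,0,0],0,-1],[[0,0,0],0,-1],[[0,0,-0.3],0,-1],[[0,0,-0.6],0,-1],[[0,0,-0.9],0,-1],[[0,0,-1],0,-1],[[0,0,-0.4],0,-1]]'; python3 - <<'E'
from h import *
w=eyes.read_camera('wrist');r,c=proj(w,[618,98,10]);r,c=int(r),int(c);print(r,c)
cv2.imwrite('pics/p2.png',cv2.resize(w['pixels'][max(0,r-110):r+110,max(0,c-150):c+150,::-1],None,fx=1.8,fy=1.8))
E
python3 go.py 460 -290 210 180 10
```

```text
t: 16.5
eef_pos: [618.0, 97.8, 24.6]
tcp_rot: [3.142, 0.0, 3.138]
ft_force: [1.2, 0.5, -2.3]
opening: 0.606
grip_force: 30.0
t: 17.75
eef_pos: [618.6, 97.8, 221.7]
tcp_rot: [3.141, 0.006, 3.138]
ft_force: [0.1, 0.6, -0.6]
opening: 1.001
grip_force: 0.0
206 322
t 17.8 pos [619.2  97.9 223.4] yaw 179.8 row [0.264, -0.647, 0.022] -0.004
```

View pics/p2.png

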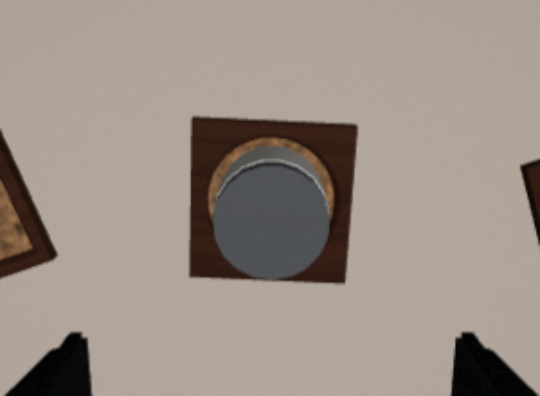

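The jar (crop 272,215) is upright and within the recess. On to the ink bottle.

```bash
python3 -m inch '[[[0.26,-0.65,0.02],0,-1],[[0.26,-0.65,0.02],0,-1],[[0.26,-0.65,0.02],0,-1],[[0.26,-0.65,0.02],0,-1],[[0.26,-0.65,0.02],0,-1],[[0.26,-0.65,0.02],0,-1],[[0.26,-0.65,0.02],0,-1],[[0.26,-0.65,0.02],0,-1],[[0.26,-0.65,0.02],0,-1],[[0.26,-0.65,0.02],0,-1]]'; python3 w.py ink_bottle paint_tin; python3 w.py ink_bottle square_holder; cp pics/w13.png pics/ink.png 2>/dev/null; ls pics; python3 go.py 444 -302 13 183 6
```

```text
t: 19.05
eef_pos: [459.8, -292.8, 204.7]
tcp_rot: [-3.142, 0.0, 3.138]
ft_force: [0.8, -0.1, 0.7]
opening: 0.994
grip_force: 0.0
ink_bottle [ 446.3 -301.8] yaw 1.8 cost 0.089 [199. 310.] 0.56
paint_tin [ 603.6 -321.5] yaw 27.5 cost 0.424 [336. 307.] 0.82
[ 459.7 -292.9  204.5] 19.2 13
ink_bottle none
square_holder [ 641.4 -105. ] yaw 28.6 cost 0.941 [339. 509.] 0.85
[ 460.7 -290.9  204.6] 19.35 14
crop.png
ink.png
j1.png
p1.png
p2.png
s0.png
t0.png
w10.png
w13.png
w14.png
w7.png
w8.png
t 19.35 pos [ 460.7 -290.9  204.6] yaw 179.8 row [0.047, -0.03, 0.532] -0.106
```

```bash
python3 - <<'E'
from h import *
im=cv2.imread('pics/w13.png'); 
cv2.imwrite('pics/inkc.png',cv2.resize(im[100:330,180:440],None,fx=2.5,fy=2.5))
E
```

```text
(no output)
```

View pics/inkc.png

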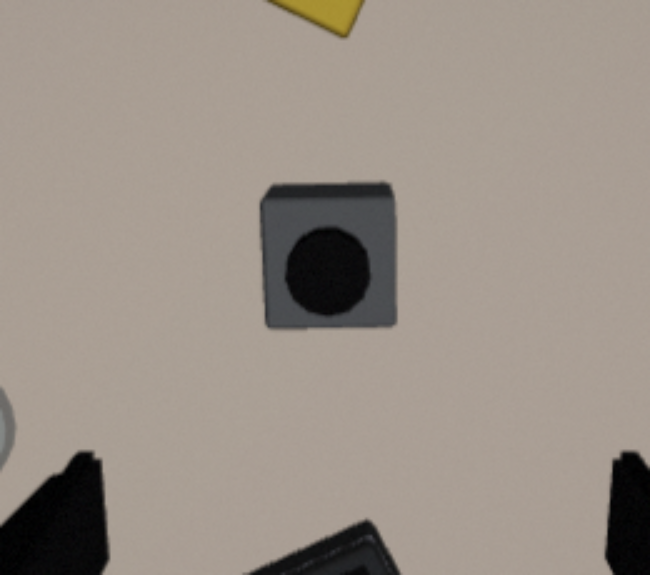

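Crop shows the grey bottle (330,260) almost square to the gripper, yellow one above at the edge, tin corner below.

```bash
python3 -m inch '[[[0.12,-0.08,0.5],-0.2,-1],[[0.12,-0.09,0.5],-0.2,-1],[[0,0,0.6],0,-1],[[0,0,0.6],0,-1],[[0,0,0.6],0,-1],[[0,0,0.39],0,-1],[[0,0,0],0,0],[[0,0,0],0,1],[[0,0,0],0,1],[[0,0,0],0,1]]'; python3 -m inch '[[[0,0,0],0,1],[[0,0,0],0,1],[[0,0,0],0,1],[[0,0,0],0,1],[[0,0,0],0,1],[[0,0,-0.1],0,1],[[0,0,-0.2],0,1],[[0,0,-0.3],0,1],[[0,0,-0.3],0,1],[[0,0,-0.1],0,1]]'; python3 go.py 627 -73.3 75 199.3 10
```

```text
t: 20.6
eef_pos: [446.5, -302.1, 13.8]
tcp_rot: [-3.141, 0.001, -3.11]
ft_force: [-0.2, 1.2, 0.1]
opening: 0.638
grip_force: 0.0
t: 21.85
eef_pos: [446.6, -302.2, 74.4]
tcp_rot: [-3.14, 0.001, -3.11]
ft_force: [-0.9, -0.9, -0.5]
opening: 0.479
grip_force: 29.9
t 21.85 pos [ 446.6 -302.2   74.4] yaw -178.2 row [-0.362, 0.327, -0.001] -0.35
```

```bash
python3 -m inch '[[[-0.36,0.33,0],-0.35,1],[[-0.36,0.33,0],-0.35,1],[[-0.36,0.33,0],-0.35,1],[[-0.36,0.33,0],-0.35,1],[[-0.36,0.33,0],-0.35,1],[[-0.36,0.33,0],-0.35,1],[[-0.36,0.33,0],-0.35,1],[[-0.36,0.33,0],-0.35,1],[[-0.36,0.33,0],-0.35,1],[[-0.36,0.33,0],-0.35,1]]'; python3 - <<'E'
from h import *
w=eyes.read_camera('wrist'); 
im=np.ascontiguousarray(w['pixels'][:,:,::-1])
a=np.radians(19.3);R=np.array([[np.cos(a),-np.sin(a),0],[np.sin(a),np.cos(a),0],[0,0,1]])
for X in box(76,76,11)@R.T+[627,-73.3,0]:
    r,c=proj(w,X); cv2.circle(im,(int(round(c)),int(round(r))),3,(0,255,0),1)
cv2.imwrite('pics/k1.png',im)
E
python3 go.py 627 -73.3 17 199.3 1
```

```text
t: 23.1
eef_pos: [625.5, -70.4, 72.8]
tcp_rot: [3.141, -0.0, -2.804]
ft_force: [-0.0, 0.2, 0.2]
opening: 0.481
grip_force: 29.9
t 23.15 pos [626.8 -67.8  72.8] yaw -160.5 row [0.028, -0.087, 0.931] 0.045
```

View pics/k1.png

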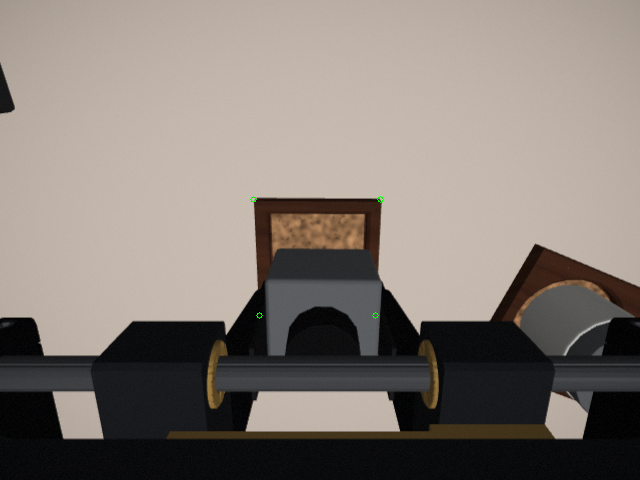

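```bash
python3 -m inch '[[[0,-0.02,0.1],0,1],[[0,-0.02,0.15],0,1],[[0,0,0.15],0,1],[[0,0,0.1],0,1],[[0,0,0],0,1],[[0,0,0],0,1],[[0,0,0],0,1],[[0,0,0],0,1],[[0,0,0],0,1],[[0,0,0],0,1]]'; python3 go.py 627 -73.3 17 199.3 1
```

```text
t: 24.4
eef_pos: [626.0, -73.6, 43.1]
tcp_rot: [3.142, 0.0, -2.805]
ft_force: [-0.5, 0.3, -0.5]
opening: 0.483
grip_force: 29.9
t 24.4 pos [626.  -73.6  43.1] yaw -160.7 row [-0.017, -0.001, 0.434] 0.0
```

```bash
python3 -m inch '[[[-0.01,0,0.1],0,1],[[0,0,0.12],0,1],[[0,0,0.1],0,1],[[0,0,0.06],0,1],[[0,0,0.03],0,1],[[0,0,0.02],0,1],[[0,0,0],0,1],[[0,0,0],0,0.3],[[0,0,0],0,0],[[0,0,0],0,-0.3]]'; python3 -m inch '[[[0,0,0],0,-0.5],[[0,0,0],0,-0.7],[[0,0,0],0,-0.8],[[0,0,0],0,-0.9],[[0,0,0],0,-1],[[0,0,-0.3],0,-1],[[0,0,-0.6],0,-1],[[0,0,-0.9],0,-1],[[0,0,-1],0,-1],[[0,0,-0.4],0,-1]]'; python3 - <<'E'
from h import *
w=eyes.read_camera('wrist');r,c=proj(w,[627,-73,10]);r,c=int(r),int(c);print(r,c)
cv2.imwrite('pics/p3.png',cv2.resize(w['pixels'][max(0,r-110):r+110,max(0,c-150):c+150,::-1],None,fx=1.8,fy=1.8))
E
python3 go.py 610 -315 210 207.3 10
```

```text
t: 25.65
eef_pos: [626.7, -73.5, 17.4]
tcp_rot: [-3.142, 0.0, -2.805]
ft_force: [0.1, -0.2, 0.5]
opening: 0.556
grip_force: 0.0
t: 26.9
eef_pos: [627.3, -73.6, 214.5]
tcp_rot: [-3.138, 0.005, -2.805]
ft_force: [-0.8, -0.7, -0.3]
opening: 1.001
grip_force: 0.0
209 323
t 26.95 pos [627.8 -73.7 216.2] yaw -160.7 row [0.184, -0.359, 0.01] -0.16
```

View pics/p3.png

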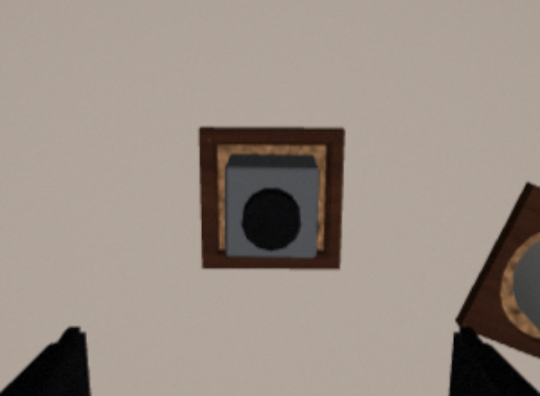

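The bottle (crop 272,215) sits square in its recess. Now the tin: the grasp is across its short side, so yaw ≈117°.

```bash
python3 go.py 610 -315 212 149.3 10
```

```text
t 26.95 pos [627.8 -73.7 216.2] yaw -160.7 row [0.007, -0.416, 0.007] 1.0
```

```bash
python3 -m inch '[[[0.01,-0.42,0],1,-1],[[0.01,-0.42,0],1,-1],[[0.01,-0.42,0],1,-1],[[0.01,-0.42,0],1,-1],[[0.01,-0.42,0],1,-1],[[0.01,-0.42,0],1,-1],[[0.01,-0.42,0],1,-1],[[0.01,-0.42,0],1,-1],[[0.01,-0.42,0],1,-1],[[0.01,-0.42,0],1,-1]]'; python3 -m inch '[[[0,0,0],1,-1],[[0,0,0],1,-1],[[0,0,0],1,-1],[[0,0,0],1,-1],[[0,0,0],1,-1],[[0,0,0],1,-1],[[0,0,0],0.5,-1],[[0,0,0],0,-1],[[0,0,0],0,-1],[[0,0,0],0,-1]]'; python3 w.py paint_tin; python3 w.py paint_tin; python3 go.py 603 -322 12 117 1
```

```text
t: 28.2
eef_pos: [606.6, -317.5, 209.4]
tcp_rot: [3.142, -0.0, 2.603]
ft_force: [0.1, 0.1, -0.1]
opening: 0.999
grip_force: 0.0
t: 29.45
eef_pos: [607.1, -316.9, 209.2]
tcp_rot: [3.142, -0.0, 2.039]
ft_force: [-0.5, 0.3, -0.1]
opening: 1.0
grip_force: 0.0
paint_tin [ 603.9 -322.3] yaw 26.2 cost 0.047 [211. 318.] 0.88
[ 607.1 -316.9  209.2] 29.55 17
paint_tin [ 603.9 -322.2] yaw 26.3 cost 0.067 [213. 318.] 0.97
[ 607.1 -316.9  209.2] 29.65 18
t 29.65 pos [ 607.1 -316.9  209.2] yaw 116.8 row [-0.045, -0.099, 3.286] -0.038
```

```bash
python3 -m inch '[[[-0.03,-0.04,0.5],0.1,-1],[[-0.03,-0.05,0.6],0,-1],[[0,0,0.7],0,-1],[[0,0,0.7],0,-1],[[0,0,0.5],0,-1],[[0,0,0.31],0,-1],[[0,0,0],0,0],[[0,0,0],0,0.5],[[0,0,0],0,1],[[0,0,0],0,1]]'; python3 -m inch '[[[0,0,0],0,1],[[0,0,0],0,1],[[0,0,0],0,1],[[0,0,0],0,1],[[0,0,0],0,1],[[0,0,0],0,1],[[0,0,-0.1],0,1],[[0,0,-0.3],0,1],[[0,0,-0.4],0,1],[[0,0,-0.3],0,1]]'; python3 go.py 614 308 110 108.5 15
```

```text
t: 30.9
eef_pos: [604.2, -322.7, 11.5]
tcp_rot: [3.141, 0.001, 2.03]
ft_force: [0.2, -0.4, -0.0]
opening: 0.635
grip_force: 0.0
t: 32.15
eef_pos: [604.2, -322.7, 78.5]
tcp_rot: [3.141, 0.001, 2.03]
ft_force: [-0.8, 0.5, -2.3]
opening: 0.485
grip_force: 30.0
t 32.15 pos [ 604.2 -322.7   78.5] yaw 116.3 row [0.643, 0.28, -0.035] 0.104
```

```bash
python3 -m inch '[[[0,0,-0.3],0,1],[[0,0,-0.5],0,1],[[0.2,0.1,-0.2],0.1,1],[[0.5,0.2,0],0.1,1],[[0.6,0.26,0],0.1,1],[[0.65,0.28,0],0.1,1],[[0.65,0.28,0],0.1,1],[[0.65,0.28,0],0.1,1],[[0.65,0.28,0],0.1,1],[[0.65,0.28,0],0.1,1]]'; python3 go.py 614 308 100 108.5 9
```

```text
t: 33.4
eef_pos: [597.8, -23.2, 136.4]
tcp_rot: [-3.141, -0.001, 1.96]
ft_force: [0.6, 0.3, -1.2]
opening: 0.481
grip_force: 30.0
t 33.4 pos [597.8 -23.2 136.4] yaw 112.3 row [0.564, 0.244, 0.067] 0.084
```

```bash
python3 -m inch '[[[0.65,0.28,0],0.1,1],[[0.65,0.28,0],0.1,1],[[0.65,0.28,0],0.1,1],[[0.65,0.28,0],0.1,1],[[0.65,0.28,0],0.1,1],[[0.65,0.28,0],0.1,1],[[0.6,0.26,0],0.1,1],[[0.4,0.17,0],0.1,1],[[0.15,0.07,0],0,1],[[0,0,0.2],0,1]]'; python3 w.py oblong_holder; python3 go.py 614 308 75 108.5 1
```

```text
t: 34.65
eef_pos: [614.4, 304.6, 124.7]
tcp_rot: [3.141, -0.0, 1.891]
ft_force: [0.8, 1.1, -3.0]
opening: 0.482
grip_force: 30.0
oblong_holder [615.6 309.7] yaw 18.7 cost 0.681 [168. 324.] 0.92
[613.7 303.  122.7] 34.75 19
t 34.75 pos [613.7 303.  122.7] yaw 108.3 row [0.077, 0.031, 0.795] -0.047
```

```bash
python3 -m inch '[[[0.04,0.01,0.2],0,1],[[0.04,0.02,0.3],0,1],[[0,0,0.3],0,1],[[0,0,0.2],0,1],[[0,0,0],0,1],[[0,0,0],0,1],[[0,0,0],0,1],[[0,0,0],0,1],[[0,0,0],0,1],[[0,0,0],0,1]]'; python3 - <<'E'
from h import *
w=eyes.read_camera('wrist'); 
im=np.ascontiguousarray(w['pixels'][:,:,::-1])
a=np.radians(18.5);R=np.array([[np.cos(a),-np.sin(a),0],[np.sin(a),np.cos(a),0],[0,0,1]])
for X in np.r_[box(76,130,11),box(60,114,11)]@R.T+[614,308,0]:
    r,c=proj(w,X); cv2.circle(im,(int(round(c)),int(round(r))),3,(0,255,0),1)
cv2.imwrite('pics/o1.png',im)
E
python3 go.py 614 308 15 108.5 1
```

```text
t: 36.0
eef_pos: [614.8, 309.3, 64.7]
tcp_rot: [3.141, -0.0, 1.89]
ft_force: [0.0, -0.7, -1.8]
opening: 0.474
grip_force: 30.0
t 36.05 pos [614.8 309.4  64.7] yaw 108.3 row [-0.017, -0.019, 0.829] -0.04
```

View pics/o1.png

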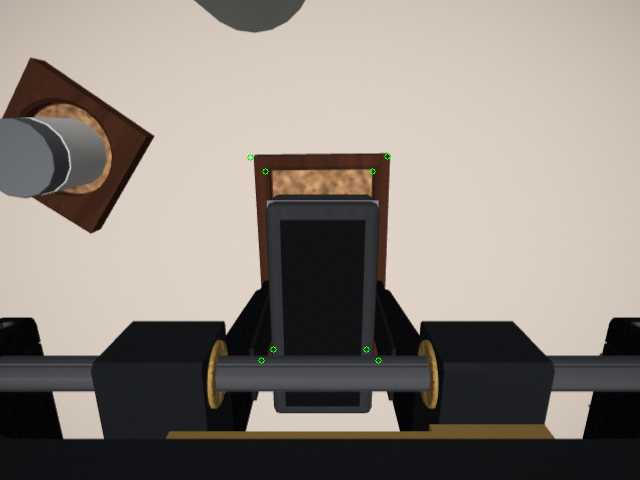

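The holder's corners lie 2–3 px from the prediction, and the tin is centred on it (columns 323 vs 322). Lowering.

```bash
python3 -m inch '[[[0.01,0.01,0.15],0,1],[[0,0,0.2],0,1],[[0,0,0.2],0,1],[[0,0,0.12],0,1],[[0,0,0.08],0,1],[[0,0,0.04],0,1],[[0,0,0.02],0,1],[[0,0,0.01],0,1],[[0,0,0],0,1],[[0,0,0],0,1]]'
```

```text
t: 37.3
eef_pos: [615.2, 310.1, 15.6]
tcp_rot: [3.141, -0.0, 1.89]
ft_force: [-0.4, 0.2, -1.8]
opening: 0.48
grip_force: 30.0
```

```bash
python3 -m inch '[[[0,0,0.01],0,1],[[0,0,0.01],0,1],[[0,0,0],0,0.5],[[0,0,0],0,0.2],[[0,0,0],0,0],[[0,0,0],0,-0.2],[[0,0,0],0,-0.4],[[0,0,0],0,-0.6],[[0,0,0],0,-0.8],[[0,0,0],0,-1]]'; python3 -m inch '[[[0,0,0],0,-1],[[0,0,0],0,-1],[[0,0,-0.2],0,-1],[[0,0,-0.5],0,-1],[[0,0,-0.8],0,-1],[[0,0,-0.9],0,-1],[[0,0,-0.6],0,-1],[[0,0,-0.3],0,-1],[[0,0,0],0,-1],[[0,0,0],0,-1]]'; python3 - <<'E'
from h import *
w=eyes.read_camera('wrist');r,c=proj(w,[615,310,10]);r,c=int(r),int(c)
a=cv2.resize(w['pixels'][max(0,r-110):r+110,max(0,c-150):c+150,::-1],None,fx=1.3,fy=1.3)
s=eyes.read_camera('scene');b=cv2.resize(s['pixels'][130:310,140:560,::-1],None,fx=1.7,fy=1.7)
im=np.zeros((a.shape[0]+b.shape[0],max(a.shape[1],b.shape[1]),3),np.uint8);im[:a.shape[0],:a.shape[1]]=a;im[a.shape[0]:,:b.shape[1]]=b
cv2.imwrite('pics/p4.png',im)
E
```

```text
t: 38.55
eef_pos: [615.1, 310.1, 14.2]
tcp_rot: [3.142, -0.0, 1.89]
ft_force: [-0.3, 1.1, -0.5]
opening: 0.951
grip_force: 0.0
t: 39.8
eef_pos: [614.6, 309.9, 210.5]
tcp_rot: [-3.139, 0.0, 1.89]
ft_force: [-0.4, -0.1, -0.7]
opening: 0.996
grip_force: 0.0
```

View pics/p4.png

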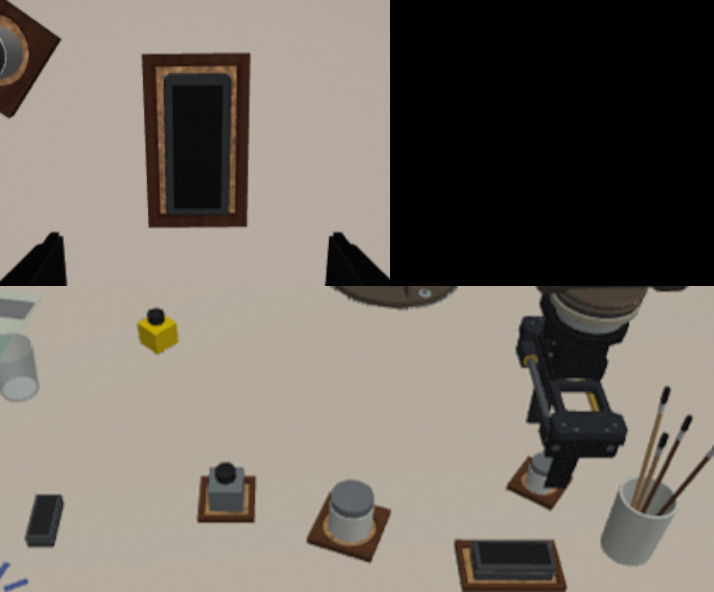

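```bash
python3 - <<'E'
from h import *
w=eyes.read_camera('wrist')
g=(615,310)
h=pick('oblong_holder',w,g);t=pick('paint_tin',w,g)
M['paint_tin']=M['paint_tin']+[0,0,3]
a=np.radians(18.5);ex=np.array([np.cos(a),np.sin(a)]);ey=np.array([-ex[1],ex[0]])
vh,ch=fit('oblong_holder',[(w,(h['mask']|t['mask']))],g,False);vt,ct=fit('paint_tin',[(w,t['mask'])],g,False)
d=vt[:2]-vh[:2];print(vh,ch,vt,ct,'offset in holder',d@ex,d@ey)
b=w['pixels'][:,:,::-1]
r,c=map(int,proj(w,[615,310,10]))
im=cv2.resize(b[r-85:r+85,c-70:c+70],None,fx=3.5,fy=3.5,interpolation=cv2.INTER_CUBIC)
cv2.imwrite('pics/p5.png',np.clip(im.astype(float)*1.8,0,255).astype(np.uint8))
E
```

```text
[6.16035523e+02 3.09602456e+02 3.29487586e-01 2.89256557e+00] 0.03303865000247597 [6.15387528e+02 3.11445337e+02 3.26802197e-01 2.86901385e+00] 0.04429570210443923 offset in holder -0.029754474725167037 1.9532597027176282
```

View pics/p5.png

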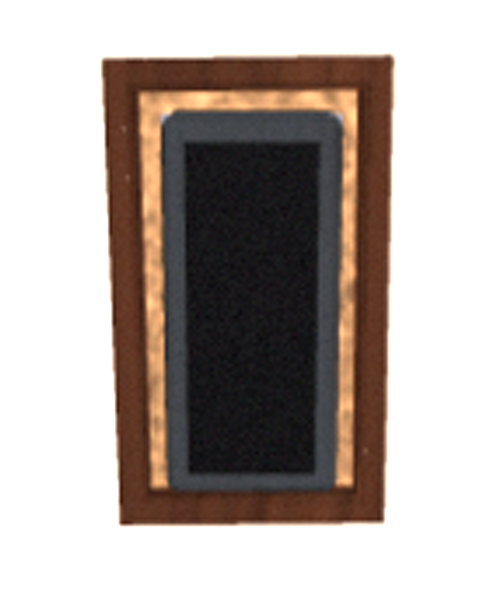

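The tin's offset in its recess is 0 mm and 2 mm against 7 mm of clearance, so it lies flat. All four are placed and the gripper is clear, so I'm handing in.

```bash
python3 -c "
from cell import env; print(env.job_done())"
```

```text
the job is handed in; nothing more can be done
None
```

The small pot, large jar, ink bottle and larger tin each stand upright in their matching holders, the rinsing cup, brush pot and look-alikes were not touched, and the job was handed in at about 40 s of the 102 s allowed; no verdict came back.

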